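Hook a filter cassette into its line and set the feed valve

TASK

One of the two water-filter lines has an empty bay: hook the tongue of the loose filter cassette under the lip of that bay and swing its tail down until the cassette lies flat, fully home on the bay floor. Then open that line's valve until the lever points straight at the fixed index arm below it. Let go of everything, and leave the other line's valve and the things standing about alone.

Things in the scene. Friction and masses are not known exactly. Their poses are not given: they have to be found in the camera images.
- line_A: the line with the EMPTY bay, left or right of the other: white filter line fixed to the table, base plate 235 x 90 x 12 thick (mm). Origin on the table under the middle of its cassette bay; x runs from the lip end (nearest the robot) through the bay to the valve, z up. Side cheeks 46 apart, 14 high over the bay floor, only at x = -46..-22 and +26..+46: fingers have room beside the middle.
- line_A_seat (a point): centre of the empty bay's floor, 12 above the table, axes as line_A: where the cassette's origin lies when home, both x axes alike (2 mm of play each way along x, 3 along y). The opening between lip and rear stop (106) is shorter than the cassette (112): it goes in tilted 8 to 20 degrees, tongue low, then its tail is swung down.
- line_A_lip (a point): middle of the lip's free edge at its underside, 58 from the seat along -x, 13 above the bay floor; axes as line_A. The aluminium lip is 5 thick and 52 wide; under it the nose wall stands 10 farther along -x. The tongue must reach at least 2 under the lip.
- line_A_stop (a point): top middle of the rear stop's face, 48 from the seat along +x, 12 above the bay floor; axes as line_A. Behind it a pipe, top 31 above the table, leads to the valve.
- line_A_valve (a point): on the vertical valve axis of the empty line, 115 along x from line_A's origin, at the mid height of the lever, 64 above the table.
- valve_A (a joint): opening of the empty line's valve, rad: at 0 (shut) the lever points along line_A's +y, it grows clockwise seen from above, at 1.571 (wide open) it points along +x; stops at both ends. Stiff (0.12 N m), stays where left. It starts nearly shut.
- valve_A_tip (a point): tip of the empty line's black lever, 64 from the valve axis and 64 above the table; x axis points outward along the lever. The lever is a bar 10 wide and 16 tall (56 to 72 above the table), clear to pinch from 14 to 56 from the axis; its round hub has radius 12.
- index_A: fixed thin dark steel index arm of the empty line under the lever; origin on the valve axis 37.5 above the table, x axis along the arm = the direction the lever must get. Arm 6 wide, top 40.5 above the table; at its end, 72 to 78 from the axis, an upturned tooth to 51.5 above the table.
- cassette: loose grey filter cassette, about 160 g: block 92 long (x) x 40 wide (y) x 36 tall, with a tongue 30 wide and 8 thick at its bottom that juts 20 from the -x end (total 112). Origin at the underside of the block's centre, z up. It starts flat on the table, a white disc on top.
- cassette_nose (a point): tip of the cassette's tongue, on the underside, 66 from its origin along -x; axes as the cassette.
- cassette_tail (a point): lower edge of the cassette's tail end, 46 from its origin along +x; axes as the cassette.
- line_B: the other filter line, of the same make, whose bay already holds a cassette: white filter line fixed to the table, base plate 235 x 90 x 12 thick (mm). Origin on the table under the middle of its cassette bay; x runs from the lip end (nearest the robot) through the bay to the valve, z up. Leave it alone.
- valve_B_tip (a point): tip of the other line's valve lever (same size and height as valve_A_tip), not to be moved.
- vial_block: white block with four capped vials, 110 x 44 x 72 tall mm. It stands loose on the table and is not part of the job; origin under its centre.
- reagent: amber reagent bottle, diameter 60, 140 tall mm. It stands loose on the table and is not part of the job; origin under its centre.
- beaker: white plastic beaker, diameter 80, 95 tall mm. It stands loose on the table and is not part of the job; origin under its centre.
- jar: small glass jar, diameter 36, 60 tall mm. It stands loose on the table and is not part of the job; origin under its centre.
- cap: loose blue screw cap, diameter 42, 18 tall mm. It stands loose on the table and is not part of the job; origin under its centre.
- strip_tube: white upright test-strip tube, diameter 36, 105 tall mm. It stands loose on the table and is not part of the job; origin under its centre.

How it is judged:
On the way, in this order (a step that is already met when the one before it is completed fails the run):
1. the cassette lies home in the empty bay, tongue under the lip, flat on the bay floor (x of cassette_nose in the frame of line_A_seat below -0.06 m and y of cassette_nose in the frame of line_A_seat between -0.007 and 0.007 m and y of cassette_tail in the frame of line_A_seat between -0.007 and 0.007 m and z of cassette_nose in the frame of line_A_seat between -0.004 and 0.004 m and z of cassette_tail in the frame of line_A_seat below 0.004 m and angle between cassette's own z axis and vertical below 0.06 rad), for 0.2 s.
2. with the cassette home, that line's valve lever points at the index arm (all of step 1 and angle between the x axis of valve_A_tip and the x axis of index_A, either way round below 0.09 rad), for 0.2 s.
At the end, for the whole second after the job is handed in: Cassette at rest in the empty bay, tongue tip at least 60 mm along -x from the seat point, both ends within 7 mm sideways and 4 mm in height of it, tilt under 0.06 rad; that line's lever at rest within 0.09 rad of its index arm's direction (all of step 2 and linear speed of cassette below 0.02 m/s and velocity of joint valve_A between -0.05 and 0.05 rad/s); the robot touches nothing.
It fails at once if the other line's valve lever is moved (more than 8 mm at its tip) (distance of valve_B_tip from where it was at the start of the episode above 0.008 m).
It fails at once if a bystander is shoved more than 30 mm or knocked over (distance of any of vial_block, reagent, beaker, jar, cap, strip_tube from where it was at the start of the episode above 0.03 m or angle between any of vial_block, reagent, beaker, jar, cap, strip_tube's own z axis and vertical above 0.5 rad).
It also fails if it takes over 56 s, if anything falls off the work surface, if the arm or the gripper's body presses on something with over 40 N, if the wrist force passes 120 N, or if a joint passes its speed limit or range.

ROBOT

A 7-joint arm with a two-finger parallel gripper is mounted at the origin on the work surface. World frame = base frame: x ahead of the robot, y to its left, z up, the work surface at z = 0. Lengths are in m, angles in rad, forces in N, time in s.
With the tool pointing down it reaches from about 0.4 to 0.85 m from the base axis. Payload 10.4 kg.
Tool frame: the origin (TCP) lies midway between the tips of the shut fingers; the grasp point (between the pads) lies 19 mm behind it; z points along the fingers, y is the line along which they close (so a half turn about z gives the same grasp; the last joint's range is limited). The gripper opens to 85 mm and grips with 20 to 120 N. Pads are 22 mm wide; open, the fingers measure 114 mm over their backs; the gripper's body (76 mm by 85 mm) begins 54 mm behind the grasp point. The pads swing forward as they close: fully open they stand 13 mm farther back than shut.
Start: joints at [-1.213, 0.332, -0.065, 1.46, 0.022, 1.35, -0.088], TCP at [0.232, 0.58, 0.231] pointing down, gripper open.
Joint ranges: [-2.6, 2.6], [-0.5, 2.12], [-1.47, 1.34], [0.16, 2.42], [-1.27, 4.41], [0.06, 2.06], [-2.6, 2.6]. Speed limits (rad/s): [2.22, 2.22, 2.79, 2.79, 3.14, 3.14, 3.14].

INTERFACE

Orientations are given as a unit quaternion [x, y, z, w].
In Python, from workcell import get_obs, camera, camera_params, hand_in gives the robot as it stands.
- The arm moves only by the tool carry_out, never from a script. Its argument "commands" is a list that holds one entry, the list of rows, each a list of 6 numbers: the shift along the tool's x, y, z in units of 40 mm (1.0 is 40 mm), then the turn, a rotation vector about the tool's x, y, z in units of 6 degrees (1.0 is 6 degrees). In form: [[[x, y, z, ax, ay, az], ...]]. A call has 1 to 20 rows; each row shifts and turns the commanded pose from where the row before left it, along the tool's axes as they then stand; what a row does not reach is not made up. A row lasts 1/12 s, in which the tool goes at most 41.7 mm and 7.16 degrees, less where a joint would pass 70% of its speed; a pose out of reach is approached as far as the arm can. A call is refused whole if a number of a shift passes 1 or a number of a turn 1, either way. A call with a gripper value outside its range is refused whole. "hand" is the closure, from -1 (fully open) to 1 (shut), set as the call begins (left out, the last holds). The fingers move at their own pace and stop on an object; "force" is the grip in N (left out, the last holds). Time passes only in rows, so rows that do not move let the fingers close. It gives the time, the measured TCP pose, the force, the opening and the grip force at its end, in the units of the state.
- get_obs(): the state, without advancing time (a new reading comes with each control period).
- camera(name): name is "scene" or "top" or "wrist"; returns the picture (420x560x3 uint8, red, green, blue); there is no depth.
- camera_params(name): a dict with "mtx" (3x3 intrinsics, pixels), "R" (3x3) and "t" (3): a world point X has camera coordinates R X + t. Camera axes: x right, y down, z forward; pixel columns grow to the right and rows downward; lengths in m; the calibration is good to about 2 mm. A picture is of the moment at which its call begins: read the wrist's pose just before it. camera_params takes no time and is no camera call; for the wrist camera it gives the pose at the moment of the call.
- hand_in(): hands the job in; it is judged then, once.
The state is a dict: "clock": time; "joint_pos": joint angles; "joint_velocities": joint speeds; "tau": joint torques, N m; "position": TCP position; "ee_rot": TCP orientation; "ft_force": force on the tool from outside, world axes, zero at the start; "torque": the same for the moment, N m; "grip_width": opening from 0.0 (shut) to 1.0 (fully open); "grasp_force": force on a finger pad.
Only numpy, scipy, OpenCV 4.12 (cv2) and the standard library are available. Lean on these libraries where they do the work, as an engineer would, in place of code of your own. Each camera call takes 0.05 s, during which the arm holds its last target. There are 200 camera calls.

## Working session

There is one attempt and no reset: what is moved stays moved. The work goes in short steps, Python scripts to look and compute and a tool call to move; the robot and the scene stay as the last step left them, time stands still between calls to the robot, and variables do not carry over. Pictures are saved under pics/ and viewed, at most 10 in all, crops included, and the job is handed in when it is done.

Besides the shell and the picture viewer there is one more tool, called after "Request:" by a JSON object that holds its "fn" and its "kwargs". carry_out: Moves the arm, as the interface text tells. Its arguments: {"type":"object","properties":{"commands":{"type":"array"},"hand":{"type":"number"},"force":{"type":"number"}},"required":["commands"]}

```bash
mkdir -p pics; ls; python3 - <<'E'
from workcell import *
import cv2
for n in ["top","scene"]:
    im=camera(n); cv2.imwrite(f"pics/{n}0.png",im[:,:,::-1])
    p=camera_params(n); print(n,p)
print(get_obs())
E
```

```text
pics
top {'mtx': array([[399.64559622,   0.        , 281.58694312],
       [  0.        , 399.64559622, 206.83636209],
       [  0.        ,   0.        ,   1.        ]]), 'R': array([[ 0.02418294, -0.99965815, -0.00993849],
       [-0.9802371 , -0.02175828, -0.19662605],
       [ 0.19634259,  0.01449707, -0.98042818]]), 't': array([-0.02338042,  0.53240236,  0.9971121 ])}
scene {'mtx': array([[507.23239604,   0.        , 285.70218695],
       [  0.        , 507.23239604, 209.2064344 ],
       [  0.        ,   0.        ,   1.        ]]), 'R': array([[ 0.8251357 ,  0.56475971,  0.01405499],
       [ 0.43135452, -0.61376987, -0.661226  ],
       [-0.36480728,  0.55166386, -0.75005509]]), 't': array([-0.43040026, -0.20834191,  1.46980733])}
{'clock': 0.1, 'joint_pos': array([-1.21264707,  0.33281758, -0.06469884,  1.46080179,  0.02160513,
        1.34989484, -0.08850674]), 'joint_velocities': array([ 1.25344579e-04, -1.35423437e-03,  4.23580428e-05, -1.92476448e-03,
        3.70021270e-04, -1.17939487e-03, -9.66839141e-06]), 'tau': array([ 9.45159445e-04, -6.26745415e+01,  4.88645816e-02, -3.92435753e+01,
        1.63261191e-02,  6.86967687e-03,  1.16736462e-05]), 'position': array([0.23214858, 0.57995257, 0.23061645]), 'ee_rot': array([ 1.89221165e-01,  9.81934303e-01, -6.06757377e-04, -8.72357093e-05]), 'ft_force': array([ 0.18915466,  1.175696  , -0.06973069]), 'torque': array([-0.01752912, -0.0111902 ,  0.03021603]), 'grasp_force': 0.0, 'grip_width': 0.9988971236968954}
```

View pics/top0.png

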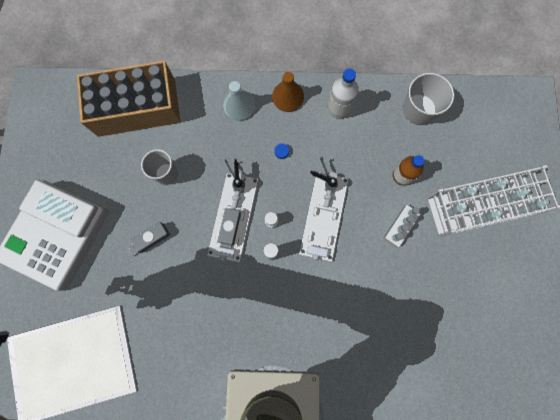

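View pics/scene0.png

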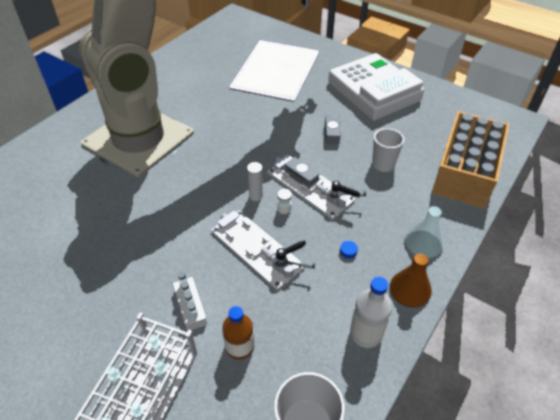

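The empty line is the right one in the top view, around (325,215). The other line's bay is filled, around (232,215). The cassette lies at (148,238), with the strip tube and jar at (271,219) and (271,250) between the lines. Next I'll enlarge crops to get pixel positions.

```bash
cat > h.py <<'E'
import numpy as np, cv2
from workcell import *
from scipy.spatial.transform import Rotation as Ro
def ray(P,u,v,z):
    d=P["R"].T@np.linalg.inv(P["mtx"])@[u,v,1]; c=-P["R"].T@P["t"]
    return c+d*(z-c[2])/d[2]
def proj(P,X):
    q=P["mtx"]@(P["R"]@np.asarray(X)+P["t"]); return q[:2]/q[2]
E
python3 - <<'E'
from h import *
im=cv2.imread("pics/top0.png")
a=cv2.resize(im[150:270,290:360],None,fx=5,fy=5,interpolation=cv2.INTER_CUBIC)
b=cv2.resize(im[210:270,120:180],None,fx=7,fy=7,interpolation=cv2.INTER_CUBIC)
b=cv2.copyMakeBorder(b,0,180,0,0,cv2.BORDER_CONSTANT)
cv2.imwrite("pics/c1.png",np.hstack([a,b]))
P=camera_params("top")
for n,u,v,z in [("cass",148,237,.036),("lip",318,251,.03),("valve",333,181,.07),("tube",271,219,.105),("jar",271,250,.06)]: print(n,ray(P,u,v,z))
E
```

```text
cass [0.44717784 0.33968664 0.036     ]
lip [ 0.42129949 -0.10909066  0.03      ]
valve [ 0.60117211 -0.14394973  0.07      ]
tube [0.49100706 0.01370107 0.105     ]
jar [0.41835422 0.01318183 0.06      ]
```

View pics/c1.png

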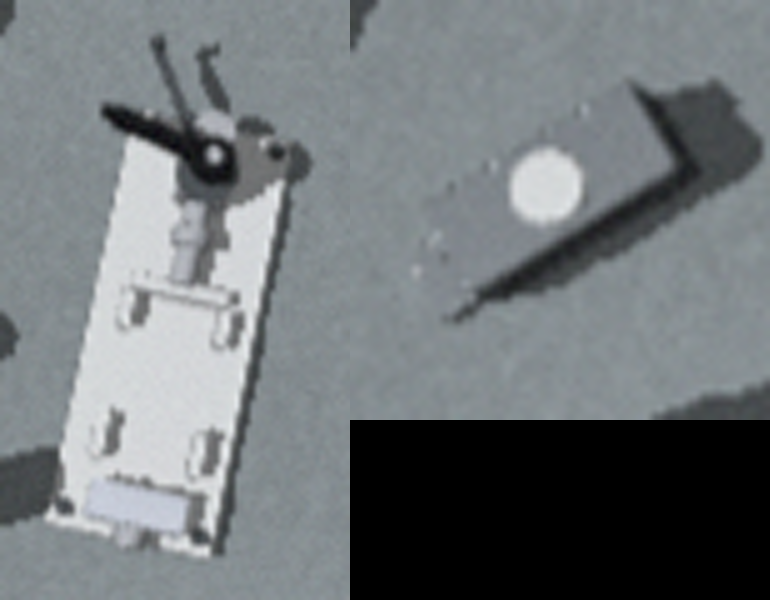

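Line A points about -12° in the world. The cassette is at about (0.447, 0.340), x axis about -58°, with its tongue to the lower left of the image. Next I'll hover over the cassette.

Request:
{"fn": "carry_out", "kwargs": {"commands": [[[-0.6, -0.3, 0, 0, 0, 0], [-0.6, -0.3, 0, 0, 0, 0], [-0.6, -0.3, 0, 0, 0, 0], [-0.6, -0.3, 0, 0, 0, 0], [-0.6, -0.3, 0, 0, 0, 0], [-0.6, -0.3, 0, 0, 0, 0], [-0.6, -0.3, 0, 0, 0, 0], [-0.6, -0.3, 0, 0, 0, 0], [-0.6, -0.3, 0, 0, 0, 0], [-0.6, -0.3, 0, 0, 0, 0], [-0.6, -0.3, 0, 0, 0, 0], [-0.6, -0.3, 0, 0, 0, 0], [0, 0, 0, 0, 0, 0.9], [0, 0, 0, 0, 0, 0.9], [0, 0, 0, 0, 0, 0.9], [0, 0, 0, 0, 0, 0.9], [0, 0, 0, 0, 0, 0.9], [0, 0, 0, 0, 0, 0.9], [0, 0, 0, 0, 0, 0.7], [0, 0, 0, 0, 0, 0]]]}}

```text
clock: 1.77
position: [0.4459, 0.3394, 0.2309]
ee_rot: [0.489, 0.872, -0.0, -0.0]
ft_force: [0.2, -0.3, -0.0]
grip_width: 1.001
grasp_force: 0.0
```

```bash
python3 - <<'E'
from h import *
import json
o=get_obs();P=camera_params("wrist"); im=camera("wrist"); cv2.imwrite("pics/w1.png",im[:,:,::-1])
print(o["position"],o["ee_rot"],o["joint_pos"],o["clock"],-P["R"].T@P["t"])
np.savez("w1.npz",**P)
E
```

```text
[0.44592909 0.33942766 0.2309339 ] [ 4.89474686e-01  8.72017439e-01 -3.25579868e-04 -1.06816552e-04] [-0.88750164  0.18709591  0.17750113  1.64611802 -0.0339597   1.31207987
 -0.1564995 ] 1.7667 [0.40359971 0.40648045 0.3742888 ]
```

View pics/w1.png

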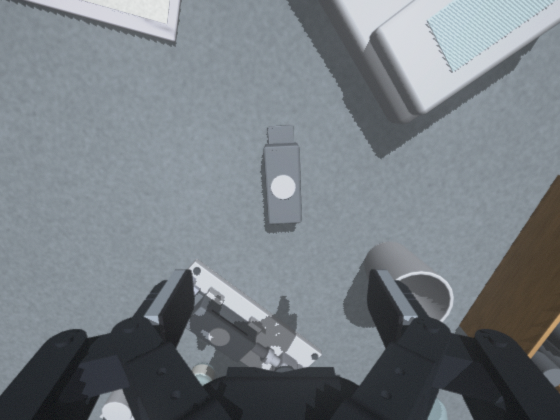

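The cassette's top face spans (264,146), (301,144), (302,222) and (270,224), disc at (283,187), tongue tip at (268–294,126). The tongue points up, in the tool's +x direction. The beaker rim is at (410,290), and the filled line is at the bottom.

```bash
python3 - <<'E'
from h import *
P=dict(np.load("w1.npz"))
f=lambda u,v,z:ray(P,u,v,z)[:2]
A,B,C,D=[f(*p,.036) for p in [(264,146),(301,144),(302,222),(270,224)]]
c=(A+B+C+D)/4; x=(C+D-A-B)/2; y=(B+C-A-D)/2
print("centre",c,"disc",f(283,187,.036),"len",np.linalg.norm(x),np.linalg.norm(y),"ang",np.degrees(np.arctan2(x[1],x[0])),np.degrees(np.arctan2(y[1],y[0])))
print("tongue",f(268,126,.008),f(294,125,.008)); print("beaker rim",f(410,285,.095),f(420,300,.095))
print("fwd",P["R"][2])
o=get_obs(); R=Ro.from_quat(o["ee_rot"]).as_matrix(); print(R, R.T@(np.append(f(283,187,.036),o["position"][2])-o["position"])/.04)
E
```

```text
centre [0.44978509 0.33928632] disc [0.44936556 0.33712874] len 0.09125957702290212 0.039349525277459295 ang -55.77517088466928 34.90780397942939
tongue [0.40007979 0.38426896] [0.42526789 0.40100706]
beaker rim [0.61118875 0.32888109] [0.63209404 0.320049  ]
fwd [ 0.16412231 -0.26925783 -0.94898055]
[[-5.24897063e-01  8.51165567e-01 -5.00710345e-04]
 [ 8.51165709e-01  5.24896904e-01 -4.18721652e-04]
 [-9.35801423e-05 -6.45973241e-04 -9.99999787e-01]] [-9.41484644e-02  4.30248416e-02 -1.89824737e-05]
```

Request:
{"fn": "carry_out", "kwargs": {"commands": [[[-0.09, 0.04, 0, 0, 0, -0.43], [0, 0, 0.6, 0, 0, 0], [0, 0, 0.7, 0, 0, 0], [0, 0, 0.7, 0, 0, 0], [0, 0, 0.7, 0, 0, 0], [0, 0, 0.7, 0, 0, 0], [0, 0, 0.7, 0, 0, 0], [0, 0, 0.6, 0, 0, 0], [0, 0, 0.4, 0, 0, 0], [0, 0, 0.3, 0, 0, 0], [0, 0, 0.17, 0, 0, 0], [0, 0, 0, 0, 0, 0]]]}}

```text
clock: 2.82
position: [0.4489, 0.3369, 0.0074]
ee_rot: [0.468, 0.884, -0.001, -0.0]
ft_force: [0.6, 0.1, 0.7]
grip_width: 1.001
grasp_force: 0.0
```

Request:
{"fn": "carry_out", "kwargs": {"commands": [[[0, 0, 0, 0, 0, 0], [0, 0, 0, 0, 0, 0], [0, 0, 0, 0, 0, 0], [0, 0, 0, 0, 0, 0], [0, 0, 0, 0, 0, 0], [0, 0, 0, 0, 0, 0], [0, 0, 0, 0, 0, 0], [0, 0, 0, 0, 0, 0], [0, 0, 0, 0, 0, 0], [0, 0, 0, 0, 0, 0]]], "hand": 1, "force": 60}}

```text
clock: 3.65
position: [0.45, 0.3379, 0.0097]
ee_rot: [0.468, 0.884, 0.001, 0.0]
ft_force: [-0.3, 0.2, 6.4]
grip_width: 0.457
grasp_force: 61.6
```

Request:
{"fn": "carry_out", "kwargs": {"commands": [[[0, 0, -0.4, 0, 0, 0], [0, 0, -0.7, 0, 0, 0], [0, 0, -0.8, 0, 0, 0], [0, 0, -0.8, 0, 0, 0], [0, 0, -0.8, 0, 0, 0], [0, 0, -0.8, 0, 0, 0], [0, 0, -0.8, 0, 0, 0], [0, 0, -0.8, 0, 0, 0], [-0.8, -0.3, 0, 0, 0, 0], [-0.8, -0.3, 0, 0, 0, 0], [-0.8, -0.3, 0, 0, 0, 0], [-0.8, -0.3, 0, 0, 0, 0], [-0.8, -0.3, 0, 0, 0, 0], [-0.8, -0.3, 0, 0, 0, 0], [-0.8, -0.3, 0, 0, 0, 0], [-0.8, -0.3, 0, 0, 0, 0], [-0.8, -0.3, 0, 0, 0, 0], [-0.8, -0.3, 0, 0, 0, 0], [-0.8, -0.3, 0, 0, 0, 0], [-0.8, -0.3, 0, 0, 0, 0]]]}}

```text
clock: 5.32
position: [0.5457, -0.063, 0.2447]
ee_rot: [0.468, 0.884, 0.0, 0.0]
ft_force: [1.1, 0.5, -2.0]
grip_width: 0.457
grasp_force: 61.0
```

Request:
{"fn": "carry_out", "kwargs": {"commands": [[[-0.8, -0.35, 0, 0, 0, 0], [-0.6, -0.3, 0, 0, 0, 0], [0, 0, 0, 0, 0, -0.8], [0, 0, 0, 0, 0, -0.8], [0, 0, 0, 0, 0, -0.8], [0, 0, 0, 0, 0, -0.8], [0, 0, 0, 0, 0, -0.8], [0, 0, 0, 0, 0, -0.8], [0, 0, 0, 0, 0, -0.8], [0, 0, 0, 0, 0, -0.8], [0, 0, 0, 0, 0, -0.9], [0, 0, 0, 0, 0, 0], [0, 0, 0, 0, 0, 0]]]}}

```text
clock: 6.4
position: [0.5556, -0.1222, 0.2445]
ee_rot: [0.106, 0.994, 0.0, -0.0]
ft_force: [0.3, 0.2, -2.3]
grip_width: 0.458
grasp_force: 61.0
```

```bash
python3 - <<'E'
from h import *
o=get_obs();P=camera_params("wrist"); im=camera("wrist"); cv2.imwrite("pics/w2.png",im[:,:,::-1])
print(o["position"],o["ee_rot"],o["joint_pos"],o["clock"],-P["R"].T@P["t"])
np.savez("w2.npz",**P)
E
```

```text
[ 0.55560731 -0.12220277  0.24448104] [ 1.06230154e-01  9.94341553e-01  1.65110918e-04 -5.87802225e-05] [-0.26919857  0.20608563  0.47224473  1.61813532 -0.09607959  1.34056799
  1.57437413] 6.4 [ 0.47620523 -0.10732764  0.38784421]
```

View pics/w2.png

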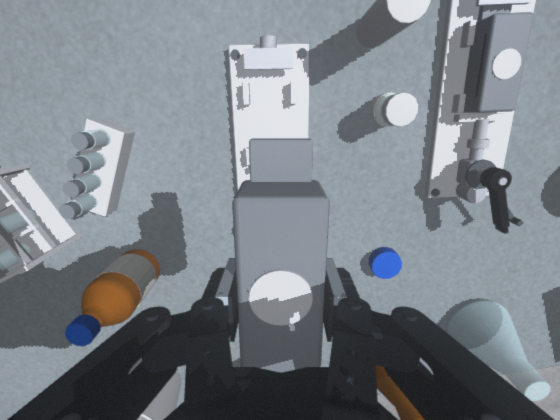

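The near end of line A shows plate corners at (230,45) and (308,43), and the lip's free edge at about row 68 between columns 244 and 293. The held cassette is centred in the fingers with the tongue toward the camera. I'll zoom in on the lip.

```bash
python3 - <<'E'
from h import *
im=cv2.imread("pics/w2.png")
cv2.imwrite("pics/c2.png",cv2.resize(im[35:135,215:325],None,fx=6,fy=6,interpolation=cv2.INTER_CUBIC)[:600])
E
```

```text
(no output)
```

View pics/c2.png

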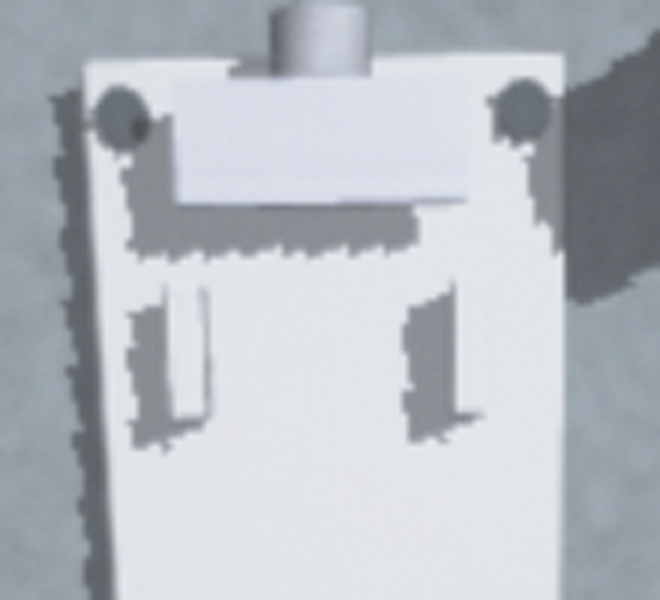

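```bash
python3 - <<'E'
from h import *
P=dict(np.load("w2.npz"))
g=lambda u,v,z:ray(P,(u+.5)/6-.5+215,(v+.5)/6-.5+35,z)[:2]
ang=lambda d:np.degrees(np.arctan2(d[1],d[0]))
L0,L1=g(178,205,.025),g(468,203,.025)
c0,c1,l1,r1=g(85,62,.012),g(563,55,.012),g(117,598,.012),g(560,598,.012)
print("lip w",np.linalg.norm(L1-L0),"ang",ang(L1-L0)+ -90, "plate w",np.linalg.norm(c1-c0),ang(c1-c0)-90,"L",ang(l1-c0),"R",ang(r1-c1))
print("lipmid",(L0+L1)/2,"near mid",(c0+c1)/2)
print("cheeks R inner", g(456,285,.026),g(456,412,.026)," L inner",g(203,290,.026),g(205,412,.026))
T=camera_params("top"); v=ray(T,290+212/5-.4,150+155/5-.4,.07)[:2]; print("valve",v)
for a in (-11,-12,-12.5,-13):
    d=np.array([np.cos(np.radians(a)),np.sin(np.radians(a))]); n=np.array([-d[1],d[0]])
    s=(L0+L1)/2+.058*d
    print(a,"seat",s,"valve from seat",(v-s)@d,(v-s)@n,"near end",((c0+c1)/2-s)@d,((c0+c1)/2-s)@n,
      "cheeks",[np.round([(q-s)@d,(q-s)@n],4) for q in (g(456,285,.026),g(456,412,.026),g(203,290,.026),g(205,412,.026))])
print(ang(v-(L0+L1)/2))
E
```

```text
lip w 0.052661214850812245 ang -11.743233911190814 plate w 0.08790673389432443 -11.354891879718721 L -11.336260824213188 R -10.791051851238848
lipmid [ 0.43102981 -0.11082169] near mid [ 0.40567129 -0.10537748]
cheeks R inner [ 0.44947368 -0.08995947] [ 0.47098363 -0.09433417]  L inner [ 0.44056596 -0.13553698] [ 0.46112966 -0.14027962]
valve [ 0.60219664 -0.14134082]
-11 seat [ 0.48796418 -0.12188861] valve from seat 0.11584533669263854 0.0027017659378486894 near end -0.08393141332370842 0.0005055587892764078 cheeks [array([-0.0439,  0.024 ]), array([-0.0219,  0.0238]), array([-0.0439, -0.0224]), array([-0.0228, -0.0232])]
-12 seat [ 0.48776237 -0.12288057] valve from seat 0.11577170688857574 0.005735373918996391 near end -0.08393628706132597 5.291622540553112e-05 cheeks [array([-0.0443,  0.0242]), array([-0.0223,  0.0244]), array([-0.0435, -0.0222]), array([-0.0224, -0.0226])]
-12.5 seat [ 0.48765498 -0.12337519] valve from seat 0.11571504025034314 0.0072515805023079215 near end -0.08393576126230733 -0.00017341971921885566 cheeks [array([-0.0445,  0.0244]), array([-0.0226,  0.0247]), array([-0.0433, -0.0221]), array([-0.0222, -0.0222])]
-13 seat [ 0.48754327 -0.12386885] valve from seat 0.11564514453923035 0.008767234849688547 near end -0.08393326035465419 -0.00039974245726021734 cheeks [array([-0.0447,  0.0245]), array([-0.0228,  0.0251]), array([-0.0431, -0.0219]), array([-0.022 , -0.0219])]
-10.109626249743801
```

```bash
python3 - <<'E'
from h import *
P=dict(np.load("w2.npz")); R=Ro.from_quat([.10623,.99434,.000165,-.00006]).as_matrix(); p=np.array([.555607,-.122203,.244481])
for n,u,v,z in [("tL",251,139,.2428),("tR",312,138,.2428),("bL",237,191,.2708),("bR",328,188,.2708),("sL",235,197,.2708),("disc",281,298,.2708)]:
    print(n,np.round(R.T@(ray(P,u,v,z)-p)*1000,1))
E
```

```text
tL [ 68.2 -15.9   1.7]
tR [68.7 12.6  1.7]
bL [ 50.4 -19.4 -26.3]
bR [ 51.7  16.7 -26.3]
sL [ 47.9 -20.3 -26.3]
disc [  0.9  -1.8 -26.3]
```

```bash
cat > plan.py <<'E'
from h import *
a=np.radians(-11.2); S=np.array([.4877,-.1216,.012])
Lr=Ro.from_euler("z",a).as_matrix()
C=np.diag([-1.,1,-1])                   # cassette axes in tool
noseT=np.array([.0672,-.0012,.0097])
def tool(nx,nz,th,ny=0):                # tool pose for nose at line (nx,ny,nz) mm, tilt th deg
    R=Lr@Ro.from_euler("y",-th,degrees=True).as_matrix()@C
    # tail up = +x end rises
    return S+Lr@(np.array([nx,ny,nz])/1000)-R@noseT, R
def delta(p0,R0,p1,R1):
    return np.round(np.r_[R0.T@(p1-p0)/.04, Ro.from_matrix(R0.T@R1).as_rotvec(degrees=True)/6],3)
E
python3 - <<'E'
from plan import *
o=get_obs(); p,R=o["position"],Ro.from_quat(o["ee_rot"]).as_matrix()
for t in [(-52,60,0),(-52,60,14),(-52,30,14),(-52,4,14),(-63.5,1,14)]:
    q=tool(*t); print(t,q[0].round(4),delta(p,R,*q)); p,R=q
n=8
for k in range(1,n+1):
    q=tool(-63.5-2.5*k/n,1-1.5*k/n,14*(1-k/n)); print(k,q[0].round(4),delta(p,R,*q)); p,R=q
E
```

```text
(-52, 60, 0) [ 0.5028 -0.1234  0.0817] [ 1.284e+00 -3.070e-01  4.070e+00  2.000e-03 -1.000e-03 -1.710e-01]
(-52, 60, 14) [ 0.4986 -0.1225  0.0977] [ 0.109  0.    -0.399  0.    -2.333 -0.   ]
(-52, 30, 14) [ 0.4986 -0.1225  0.0677] [0.181 0.    0.728 0.    0.    0.   ]
(-52, 4, 14) [ 0.4986 -0.1225  0.0417] [0.157 0.    0.631 0.    0.    0.   ]
(-63.5, 1, 14) [ 0.4873 -0.1203  0.0387] [0.297 0.    0.003 0.    0.    0.   ]
1 [ 0.4877 -0.1204  0.0365] [ 0.002  0.     0.054  0.     0.292 -0.   ]
2 [ 0.4881 -0.1205  0.0344] [ 0.002 -0.     0.054  0.     0.292  0.   ]
3 [ 0.4884 -0.1205  0.0322] [ 0.002 -0.     0.055 -0.     0.292 -0.   ]
4 [ 0.4887 -0.1206  0.0301] [ 0.002 -0.     0.055 -0.     0.292  0.   ]
5 [ 0.4889 -0.1206  0.0279] [ 0.002  0.     0.055  0.     0.292 -0.   ]
6 [ 0.489  -0.1206  0.0257] [ 0.002 -0.     0.055 -0.     0.292  0.   ]
7 [ 0.4891 -0.1207  0.0234] [ 0.001  0.     0.056 -0.     0.292 -0.   ]
8 [ 0.4891 -0.1207  0.0212] [ 0.001 -0.     0.056 -0.     0.292  0.   ]
```

Request:
{"fn": "carry_out", "kwargs": {"commands": [[[0.26, -0.06, 0, 0, 0, -0.17], [0.26, -0.06, 0, 0, 0, 0], [0.26, -0.06, 0, 0, 0, 0], [0.26, -0.06, 0, 0, 0, 0], [0.26, -0.06, 0.2, 0, 0, 0], [0, 0, 0.5, 0, 0, 0], [0, 0, 0.7, 0, 0, 0], [0, 0, 0.7, 0, 0, 0], [0, 0, 0.7, 0, 0, 0], [0, 0, 0.7, 0, 0, 0], [0, 0, 0.4, 0, 0, 0], [0, 0, 0.17, 0, 0, 0], [0.027, 0, -0.1, 0, -0.583, 0], [0.027, 0, -0.1, 0, -0.583, 0], [0.027, 0, -0.1, 0, -0.583, 0], [0.027, 0, -0.1, 0, -0.583, 0], [0.09, 0, 0.364, 0, 0, 0], [0.09, 0, 0.364, 0, 0, 0], [0, 0, 0, 0, 0, 0], [0, 0, 0, 0, 0, 0]]]}}

```text
clock: 8.12
position: [0.4968, -0.1229, 0.0676]
ee_rot: [0.096, 0.988, -0.012, 0.121]
ft_force: [0.4, -1.1, -1.5]
grip_width: 0.455
grasp_force: 61.0
```

```bash
python3 - <<'E'
from plan import *
o=get_obs();P=camera_params("wrist"); im=camera("wrist"); cv2.imwrite("pics/w3.png",im[:,:,::-1])
p,R=o["position"],Ro.from_quat(o["ee_rot"]).as_matrix()
print(p,tool(-52,30,14)[0],delta(p,R,*tool(-52,30,14)),o["ft_force"],o["clock"])
np.savez("w3.npz",p=p,Rt=R,**P)
E
```

```text
[ 0.49681291 -0.12287784  0.06755457] [ 0.49858354 -0.1225317   0.06766902] [-0.041  0.017  0.007  0.006 -0.007  0.017] [ 0.36137043 -1.05231087 -1.48890503] 8.1167
```

View pics/w3.png

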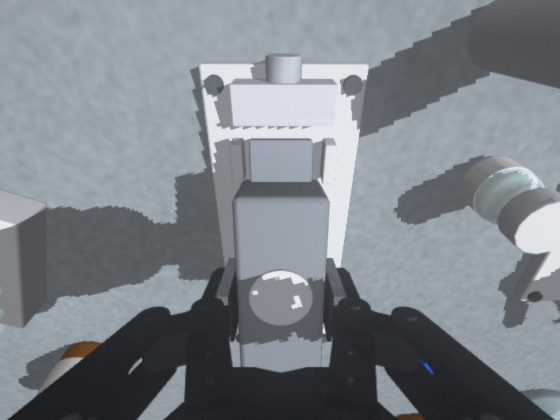

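The tongue tip (251–312, row 139) sits between the cheeks (inner edges about 243 and 323), just short of the lip's free edge (232–336, row 123). Plate corners are at (201,67) and (367,66).

```bash
python3 - <<'E'
from plan import *
P=dict(np.load("w3.npz")); p,R=P["p"],P["Rt"]
f=lambda u,v,z:(Lr.T@(ray(P,u,v,z)-S)*1000).round(1)
print("lip",f(232.5,123,.025),f(336,122.5,.025),"top near",f(232,81,.03),f(335,80,.03))
print("plate",f(201,66,.012),f(367,66,.012),f(225,262,.012),f(340,262,.012))
print("cheeks in",f(243,140,.026),f(323,140,.026),f(324,182,.026))
nz=R@[.0672,-.0012,.0017]+p; print("tongue top pred z",nz[2])
print("tongue meas",f(251,139,nz[2]),f(312,138,nz[2]),"pred",(Lr.T@(nz-S)*1000).round(1))
E
```

```text
lip [-56.7 -27.2  13. ] [-57.2  28.   13. ] top near [-78.4 -25.1  18. ] [-79.   24.5  18. ]
plate [-82.8 -43.4   0. ] [-83.1  43.6   0. ] [ 53.2 -43.6  -0. ] [52.9 44.2  0. ]
cheeks in [-47.7 -22.1  14. ] [-47.9  21.7  14. ] [-22.3  24.3  14. ]
tongue top pred z 0.0496965295483619
tongue meas [-56.4 -15.4  37.7] [-57.   13.   37.7] pred [-55.6  -0.8  37.7]
```

Request:
{"fn": "carry_out", "kwargs": {"commands": [[[-0.085, 0.03, 0.02, 0, 0, 0], [0.039, 0, 0.157, 0, 0, 0], [0.039, 0, 0.157, 0, 0, 0], [0.039, 0, 0.157, 0, 0, 0], [0.039, 0, 0.157, 0, 0, 0], [0, 0, 0, 0, 0, 0], [0, 0, 0, 0, 0, 0]]]}}

```text
clock: 8.75
position: [0.5, -0.1223, 0.0407]
ee_rot: [0.095, 0.988, -0.012, 0.121]
ft_force: [-0.2, -0.3, -1.7]
grip_width: 0.456
grasp_force: 61.0
```

Request:
{"fn": "carry_out", "kwargs": {"commands": [[[0.06, 0, 0, 0, 0, 0], [0.06, 0, 0, 0, 0, 0], [0.06, 0, 0, 0, 0, 0], [0.06, 0, 0, 0, 0, 0], [0.06, 0, 0, 0, 0, 0], [0, 0, 0, 0, 0, 0], [0, 0, 0, 0, 0, 0]]]}}

```text
clock: 9.33
position: [0.489, -0.12, 0.0385]
ee_rot: [0.095, 0.988, -0.012, 0.121]
ft_force: [-0.3, -0.1, -2.2]
grip_width: 0.458
grasp_force: 61.0
```

```bash
python3 - <<'E'
from plan import *
o=get_obs(); p,R=o["position"],Ro.from_quat(o["ee_rot"]).as_matrix()
print(o["ft_force"],o["torque"],"nose",(Lr.T@(p+R@noseT-S)*1000).round(1)); n=8
cv2.imwrite("pics/w4.png",camera("wrist")[:,:,::-1])
for t in [(-63.5,1,14),(-66,-.5,0)]: print(delta(p,R,*tool(*t)))
E
```

```text
[-0.32050786 -0.08984187 -2.21562879] [0.10630998 0.31183951 0.03126829] nose [-61.9   0.5   0.9]
[ 0.039 -0.016 -0.013  0.01   0.     0.029]
[ 0.1   -0.017  0.421  0.006  2.333  0.031]
```

Request:
{"fn": "carry_out", "kwargs": {"commands": [[[0.03, 0, 0, 0, 0, 0.02], [0.004, 0, 0.054, 0, 0.292, 0], [0.004, 0, 0.054, 0, 0.292, 0], [0.004, 0, 0.054, 0, 0.292, 0], [0.004, 0, 0.054, 0, 0.292, 0], [0, 0, 0, 0, 0, 0], [0, 0, 0, 0, 0, 0]]]}}

```text
clock: 9.97
position: [0.4898, -0.1202, 0.0298]
ee_rot: [0.097, 0.993, -0.006, 0.061]
ft_force: [1.7, 1.1, 1.2]
grip_width: 0.453
grasp_force: 61.3
```

Request:
{"fn": "carry_out", "kwargs": {"commands": [[[0.002, 0, 0.054, 0, 0.292, 0], [0.002, 0, 0.055, 0, 0.292, 0], [0.002, 0, 0.055, 0, 0.292, 0], [0, 0, 0, 0, 0, 0]]]}}

```text
clock: 10.3
position: [0.4901, -0.1202, 0.0233]
ee_rot: [0.097, 0.995, -0.001, 0.015]
ft_force: [1.7, 0.4, 4.8]
grip_width: 0.457
grasp_force: 61.7
```

```bash
python3 - <<'E'
from plan import *
o=get_obs(); p,R=o["position"],Ro.from_quat(o["ee_rot"]).as_matrix()
print(o["ft_force"],o["torque"],"nose",(Lr.T@(p+R@noseT-S)*1000).round(1))
print(delta(p,R,*tool(-66,-.5,0)))
E
```

```text
[1.65645607 0.41077435 4.81902635] [ 0.32855165  0.08974649 -0.09555411] nose [-64.7   0.5  -0.5]
[ 0.025 -0.015  0.051  0.004  0.293  0.012]
```

Request:
{"fn": "carry_out", "kwargs": {"commands": [[[0.005, 0, 0.055, 0, 0.292, 0], [0, 0, 0.03, 0, 0, 0], [0, 0, 0, 0, 0, 0], [0, 0, 0, 0, 0, 0]]]}}

```text
clock: 10.63
position: [0.4899, -0.1203, 0.0216]
ee_rot: [0.097, 0.995, 0.001, 0.001]
ft_force: [-7.1, 1.7, 26.1]
grip_width: 0.457
grasp_force: 64.6
```

```bash
python3 - <<'E'
from plan import *
o=get_obs(); p,R=o["position"],Ro.from_quat(o["ee_rot"]).as_matrix()
print(o["ft_force"],o["torque"],"nose",(Lr.T@(p+R@noseT-S)*1000).round(1))
print(p,delta(p,R,*tool(-66,-.5,0)))
E
```

```text
[-7.08043904  1.67490642 26.14519733] [0.27000419 1.74226986 0.03871646] nose [-65.2   0.5  -0.3]
[ 0.48992883 -0.12032342  0.02159318] [ 0.018 -0.012  0.01   0.014  0.025  0.006]
```

The cassette is flat and at floor height. I'll release it, lift and look.

Request:
{"fn": "carry_out", "kwargs": {"commands": [[[0, 0, -0.03, 0, 0, 0], [0, 0, 0, 0, 0, 0], [0, 0, 0, 0, 0, 0], [0, 0, 0, 0, 0, 0], [0, 0, 0, 0, 0, 0], [0, 0, 0, 0, 0, 0], [0, 0, 0, 0, 0, 0]]], "hand": -1}}

```text
clock: 11.22
position: [0.4892, -0.1201, 0.0207]
ee_rot: [0.097, 0.995, 0.0, -0.0]
ft_force: [0.1, -0.2, 0.6]
grip_width: 1.002
grasp_force: 0.0
```

Request:
{"fn": "carry_out", "kwargs": {"commands": [[[0, 0, -0.2, 0, 0, 0], [0, 0, -0.4, 0, 0, 0], [0, 0, -0.7, 0, 0, 0], [0, 0, -0.7, 0, 0, 0], [0, 0, -0.7, 0, 0, 0], [0, 0, -0.7, 0, 0, 0], [0, 0, -0.7, 0, 0, 0], [-0.5, 0, -0.4, 0, 0, 0], [-0.5, 0, 0, 0, 0, 0], [-0.5, 0, 0, 0, 0, 0], [0, 0, 0, 0, 0, 0], [0, 0, 0, 0, 0, 0]]]}}

```text
clock: 12.22
position: [0.5483, -0.1321, 0.2008]
ee_rot: [0.097, 0.995, -0.0, -0.0]
ft_force: [-1.4, -0.3, -0.2]
grip_width: 1.003
grasp_force: 0.0
```

```bash
python3 - <<'E'
from plan import *
o=get_obs();P=camera_params("wrist"); im=camera("wrist"); cv2.imwrite("pics/w5.png",im[:,:,::-1])
p,R=o["position"],Ro.from_quat(o["ee_rot"]).as_matrix()
print(p,o["ft_force"],o["clock"])
np.savez("w5.npz",p=p,Rt=R,**P)
E
```

```text
[ 0.54832893 -0.13206573  0.20084532] [-1.36717508 -0.27429653 -0.24690411] 12.2167
```

View pics/w5.png

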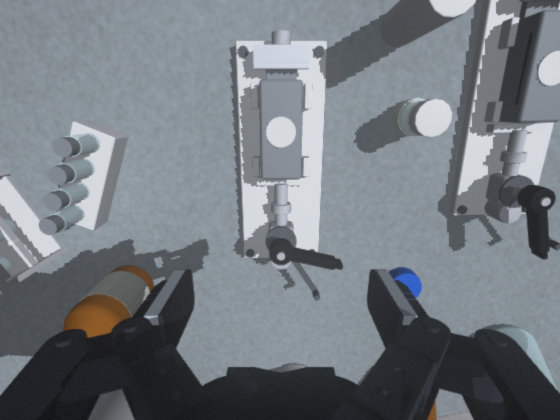

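The cassette is in the bay with its tongue under the lip, disc at (281,132). The valve hub is at (281,257), the lever tip at (342,265) and the index tooth at (317,297).

```bash
python3 - <<'E'
from plan import *
P=dict(np.load("w5.npz"))
w=lambda u,v,z:ray(P,u,v,z)
f=lambda X:(Lr.T@(X-S)*1000).round(1)
print("disc",f(w(281,132,.048)),"block top",[f(w(u,v,.048)) for u,v in((259,80),(302,79),(302,179),(262,180))])
print("hub",f(w(281,257,.072)),w(281,257,.072),"tip",f(w(342,265,.068)),"idx",f(w(317,297,.0515)),f(w(317,293,.0515)))
V=S+Lr@[.115,0,.052]; print("V",V)
for name,X in(("tip",w(342,265,.068)),("idx",w(317,296,.0515))):
    d=(X-V)[:2]; print(name,np.linalg.norm(d),np.degrees(np.arctan2(d[1],d[0])))
im=cv2.imread("pics/w5.png")
cv2.imwrite("pics/c5.png",cv2.resize(im[230:310,260:360],None,fx=7,fy=7,interpolation=cv2.INTER_CUBIC))
E
```

```text
disc [-0.2 -0.  36. ] block top [array([-45.5, -20. ,  36. ]), array([-46.4,  18.7,  36. ]), array([45., 21., 36.]), array([ 46.1, -18.8,  36. ])]
hub [118.8   0.3  60. ] [ 0.60428753 -0.1443837   0.072     ] tip [129.7  62.5  56. ] idx [178.8  40.9  39.5] [173.6  40.7  39.5]
V [ 0.60050984 -0.14393695  0.064     ]
tip 0.06416163679424784 65.56560935094205
idx 0.0746285167621949 21.958967261940728
```

View pics/c5.png

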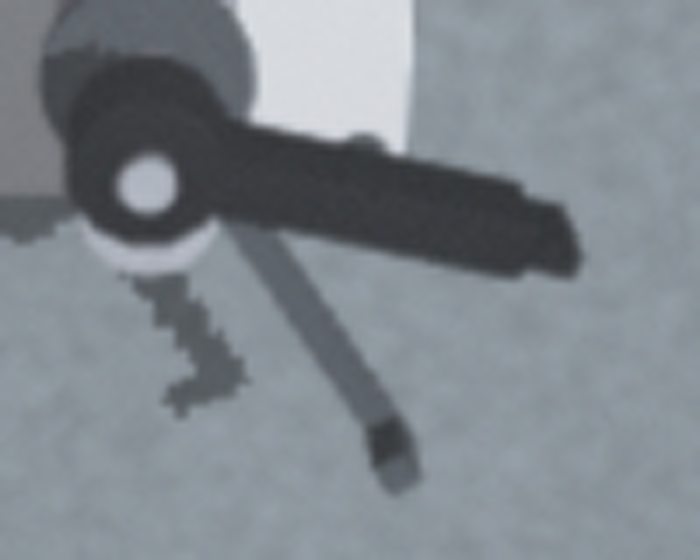

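```bash
python3 - <<'E'
from plan import *
P=dict(np.load("w5.npz"))
g=lambda u,v,z:ray(P,(u+.5)/7-.5+260,(v+.5)/7-.5+230,z)[:2]
V=(S+Lr@[.115,0,0])[:2]
def an(d): return np.degrees(np.arctan2(d[1],d[0])).round(1)
for n,a,b in [("armL",(235,235),(357,418)),("armR",(283,235),(398,412))]:
    A,B=g(*a,.0405),g(*b,.0405); d=B-A; print(n,an(d), "perp off of V",np.cross(d/np.linalg.norm(d),V-A)*1000, "r",np.linalg.norm(B-V))
for q in [(400,490,.0515),(393,460,.0515),(385,430,.0405)]:
    B=g(*q); print("tooth",an(B-V),np.linalg.norm(B-V))
for n,a,b in [("levLow",(280,225),(510,275)),("levUp",(240,125),(515,180))]:
    A,B=g(*a,.072),g(*b,.072); d=B-A; A2,B2=g(*a,.056),g(*b,.056); print(n,an(d),np.cross(d/np.linalg.norm(d),V-A)*1000,an(B2-A2),np.cross(d/np.linalg.norm(d),V-A2)*1000)
print("dot",[(g(148,182,z)-V).round(4) for z in(.072,.08)],"lever end",an(g(572,250,.068)-V),np.linalg.norm(g(572,250,.068)-V))
# top camera cross check
T=camera_params("top"); t=lambda u,v,z:ray(T,290+(u+.5)/5-.5,150+(v+.5)/5-.5,z)[:2]
h=t(213,155,.076); print("top: hub",h,"tooth",an(t(157,42,.0515)-h),an(t(157,42,.0515)-V),"lever",an(t(105,108,.068)-h))
E
```

```text
armL 20.3 perp off of V 2.369392763418569 r 0.07005210783950767
armR 20.0 perp off of V -4.375301428975272 r 0.07264276411222861
tooth 20.0 0.07850254368295906
tooth 21.4 0.07305218467360011
tooth 20.7 0.07440097165087564
levLow 65.4 4.346668787589886 65.4 12.264143118689663
levUp 66.6 -9.251959894241319 66.6 -2.0955219003748904
dot [array([ 0.0022, -0.0004]), array([-0.0018,  0.0003])] lever end 65.1 0.06355119699554568
top: hub [ 0.60057432 -0.14117739] tooth 21.6 23.5 lever 64.6<stdin>:7: DeprecationWarning: Arrays of 2-dimensional vectors are deprecated. Use arrays of 3-dimensional vectors instead. (deprecated in NumPy 2.0)
<stdin>:11: DeprecationWarning: Arrays of 2-dimensional vectors are deprecated. Use arrays of 3-dimensional vectors instead. (deprecated in NumPy 2.0)
```

The index points at about 20.5° and the lever at about 65.5° in the world, so the lever must turn about 45° clockwise. I'll turn the tool so its x axis lies along the lever.

Request:
{"fn": "carry_out", "kwargs": {"commands": [[[0, 0, 0, 0, 0, 0.86], [0, 0, 0, 0, 0, 0.86], [0, 0, 0, 0, 0, 0.86], [0, 0, 0, 0, 0, 0.86], [0, 0, 0, 0, 0, 0.86], [0, 0, 0, 0, 0, 0.86], [0, 0, 0, 0, 0, 0.86], [0, 0, 0, 0, 0, 0.86], [0, 0, 0, 0, 0, 0.86], [0, 0, 0, 0, 0, 0.86], [0, 0, 0, 0, 0, 0.86], [0, 0, 0, 0, 0, 0.86], [0, 0, 0, 0, 0, 0.86], [0, 0, 0, 0, 0, 0.86], [0, 0, 0, 0, 0, 0.86], [0, 0, 0, 0, 0, 0.86], [0, 0, 0, 0, 0, 0.86], [0, 0, 0, 0, 0, 0.86], [0, 0, 0, 0, 0, 0.86], [0, 0, 0, 0, 0, 0.86]]]}}

```text
clock: 13.93
position: [0.5473, -0.1317, 0.201]
ee_rot: [0.842, 0.54, 0.0, -0.001]
ft_force: [0.2, 0.5, 0.5]
grip_width: 1.002
grasp_force: 0.0
```

```bash
cat >> plan.py <<'E'
V=S+Lr@np.array([.115,0,0])
def lev(deg,z,r=.040):
    t=np.radians(deg); c,s=np.cos(t),np.sin(t)
    R=np.array([[c,s,0],[s,-c,0],[0,0,-1.]])
    return np.array([V[0]+r*c,V[1]+r*s,z]),R
E
python3 - <<'E'
from plan import *
o=get_obs(); p,R=o["position"],Ro.from_quat(o["ee_rot"]).as_matrix(); print(p,o["joint_pos"])
q=lev(65.5,.2); print(q[0],delta(p,R,*q))
p,R=lev(65.5,.05)
for k in range(1,4): q=lev(65.5-45/12*k,.05); print(delta(p,R,*q)); p,R=q
E
```

```text
[ 0.54727366 -0.13174755  0.20099394] [-0.4547485   0.24835861  0.71795582  1.70340109 -0.17238723  1.25475847
 -0.12756457]
[ 0.61709757 -0.1075385   0.2       ] [ 1.277  1.335  0.025 -0.01  -0.011 -0.019]
[-0.002  0.065  0.     0.     0.     0.625]
[-0.002  0.065  0.     0.     0.     0.625]
[-0.002  0.065  0.     0.     0.     0.625]
```

Request:
{"fn": "carry_out", "kwargs": {"commands": [[[0.32, 0.333, 0, 0, 0, 0], [0.32, 0.333, 0, 0, 0, 0], [0.32, 0.333, 0, 0, 0, 0], [0.32, 0.333, 0, 0, 0, 0], [0, 0, 0.5, 0, 0, 0], [0, 0, 0.7, 0, 0, 0], [0, 0, 0.7, 0, 0, 0], [0, 0, 0.7, 0, 0, 0], [0, 0, 0.6, 0, 0, 0], [0, 0, 0.37, 0, 0, 0], [0, 0, 0.2, 0, 0, 0], [0, 0, 0, 0, 0, 0]]]}}

```text
clock: 14.93
position: [0.6163, -0.1067, 0.0487]
ee_rot: [0.84, 0.542, -0.001, -0.001]
ft_force: [0.6, -0.5, -0.3]
grip_width: 0.997
grasp_force: 0.0
```

Request:
{"fn": "carry_out", "kwargs": {"commands": [[[0, 0, 0, 0, 0, 0], [0, 0, 0, 0, 0, 0], [0, 0, 0, 0, 0, 0], [0, 0, 0, 0, 0, 0], [0, 0, 0, 0, 0, 0], [0, 0, 0, 0, 0, 0], [0, 0, 0, 0, 0, 0], [0, 0, 0, 0, 0, 0], [0, 0, 0, 0, 0, 0], [0, 0, 0, 0, 0, 0], [0, 0, 0, 0, 0, 0], [0, 0, 0, 0, 0, 0]]], "hand": 1, "force": 30}}

```text
clock: 15.93
position: [0.6178, -0.1069, 0.0503]
ee_rot: [0.84, 0.542, 0.0, -0.0]
ft_force: [-2.3, 2.2, 6.6]
grip_width: 0.107
grasp_force: 35.4
```

Request:
{"fn": "carry_out", "kwargs": {"commands": [[[0, 0.065, 0, 0, 0, 0.625], [0, 0.065, 0, 0, 0, 0.625], [0, 0.065, 0, 0, 0, 0.625], [0, 0.065, 0, 0, 0, 0.625], [0, 0.065, 0, 0, 0, 0.625], [0, 0.065, 0, 0, 0, 0.625], [0, 0.065, 0, 0, 0, 0.625], [0, 0.065, 0, 0, 0, 0.625], [0, 0.065, 0, 0, 0, 0.625], [0, 0.065, 0, 0, 0, 0.625], [0, 0.065, 0, 0, 0, 0.625], [0, 0.065, 0, 0, 0, 0.625], [0, 0, 0, 0, 0, 0], [0, 0, 0, 0, 0, 0], [0, 0, 0, 0, 0, 0]]]}}

```text
clock: 17.18
position: [0.6381, -0.1289, 0.0502]
ee_rot: [0.984, 0.179, -0.001, -0.001]
ft_force: [-8.4, 0.6, 9.5]
grip_width: 0.108
grasp_force: 36.1
```

```bash
python3 - <<'E'
from plan import *
o=get_obs(); p,R=o["position"],Ro.from_quat(o["ee_rot"]).as_matrix(); print(p,o["ft_force"],o["torque"])
print("tool x",np.degrees(np.arctan2(R[1,0],R[0,0])),"TCP bearing",np.degrees(np.arctan2(*(p-V)[[1,0]])),delta(p,R,*lev(20.5,.05)))
E
```

```text
[ 0.6381054  -0.12892425  0.05019416] [-8.37544827  0.63318252  9.47150824] [ 0.18550395  1.80763318 -0.26063982]
tool x 20.612316591477338 TCP bearing 21.767873525587373 [-0.012  0.022  0.005 -0.017  0.02   0.019]
```

Request:
{"fn": "carry_out", "kwargs": {"commands": [[[0, 0, 0, 0, 0, 0], [0, 0, 0, 0, 0, 0], [0, 0, 0, 0, 0, 0], [0, 0, 0, 0, 0, 0], [0, 0, 0, 0, 0, 0], [0, 0, 0, 0, 0, 0], [0, 0, 0, 0, 0, 0]]], "hand": -1}}

```text
clock: 17.77
position: [0.6393, -0.1284, 0.0499]
ee_rot: [0.984, 0.179, -0.0, -0.0]
ft_force: [-0.2, 0.2, 0.1]
grip_width: 1.0
grasp_force: 0.0
```

Request:
{"fn": "carry_out", "kwargs": {"commands": [[[0, 0, -0.3, 0, 0, 0], [0, 0, -0.6, 0, 0, 0], [0, 0, -0.7, 0, 0, 0], [0, 0, -0.7, 0, 0, 0], [0, 0, -0.7, 0, 0, 0], [0, 0, -0.7, 0, 0, 0], [0, 0, 0, 0, 0, 0], [0, 0, 0, 0, 0, 0], [0, 0, 0, 0, 0, 0]]]}}

```text
clock: 18.52
position: [0.6392, -0.1284, 0.198]
ee_rot: [0.984, 0.179, -0.0, -0.0]
ft_force: [-1.2, 1.1, 0.0]
grip_width: 1.0
grasp_force: 0.0
```

```bash
python3 - <<'E'
from plan import *
o=get_obs();P=camera_params("wrist"); im=camera("wrist"); cv2.imwrite("pics/w6.png",im[:,:,::-1])
print(o["position"],o["ft_force"],o["clock"])
np.savez("w6.npz",**P)
uv=proj(P,V+[0,0,.06]).astype(int); print(uv)
u,v=np.clip(uv,[120,90],[440,330])
c=cv2.resize(im[v-90:v+90,u-120:u+120,::-1],None,fx=3.3,fy=3.3,interpolation=cv2.INTER_CUBIC); print(u-120,v-90)
cv2.imwrite("pics/c6.png",c)
E
```

```text
[ 0.6391651  -0.12844841  0.19804254] [-1.22505811  1.07373492  0.01398829] 18.5167
[279 242]
159 152
```

View pics/c6.png

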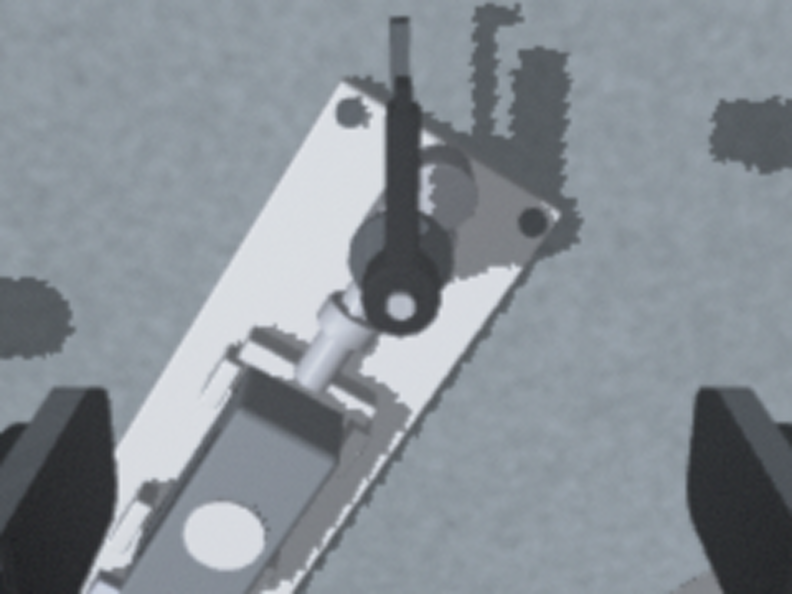

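The lever (hub (400,305), tip (402,85)) lies right over the index arm (tooth (399,20)), and the cassette sits flat behind the stop. Handing in.

```bash
python3 -c "
from workcell import *
print(hand_in())"
```

```text
the job is handed in; nothing more can be done
None
```

The cassette is home in line A's bay with its tongue under the lip, and the valve lever points along the index arm to within about 1° in the last picture; the gripper is open and clear, and the job was handed in at about 18.5 s, with no verdict returned.

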